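# Fetch the control jar from behind the reagents and put it on the shaker

### The arm

A 6-joint arm with a two-finger parallel gripper is mounted at the origin on the work surface. World frame = base frame: x ahead of the robot, y to its left, z up, the work surface at z = 0. Lengths are in mm, angles in rad, forces in N, time in s.
With the tool pointing down it reaches from about 350 to 975 mm from the base axis. Payload 17.4 kg.
Tool frame: the origin (TCP) lies between the finger pads; the fingertips stand 19 mm ahead of it and the grasp point (between the pads) is the TCP; z points along the fingers, y is the line along which they close (so a half turn about z gives the same grasp; the last joint's range is limited). The gripper opens to 85 mm and grips with 20 to 120 N. Pads are 22 mm wide; open, the fingers measure 114 mm over their backs; the gripper's body (76 mm by 85 mm) begins 54 mm behind the grasp point. The pads swing forward as they close: fully open they stand 13 mm farther back than shut.
Start: joints at [-1.165, 0.116, 1.442, -0, 1.584, -0.038], TCP at [289.82, -609.621, 250.303] pointing down, gripper open.
Joint ranges: [-2.83, 2.83], [-0.83, 2.19], [0.07, 2.5], [-1.14, 4.28], [0.01, 3], [-2.97, 2.97]. Speed limits (rad/s): [1.89, 1.89, 2.22, 3.14, 3.14, 3.14].

### API

Orientations are given as a unit quaternion [w, x, y, z].
In Python, from plant import arm, status, get_image, camera_model, hand_in gives the robot as it stands (arm), with the cameras as plain functions, the job as plain functions and the readings (status).
- The arm moves only by the tool drive_effector, called after ">>>" as name(argument=value, ...) on one line, values as JSON. Schema: {"type":"object","properties":{"increments":{"type":"array","items":{"type":"number"},"minItems":7,"maxItems":70},"force":{"type":"number"},"only":{"type":"string"},"quiet":{"type":"boolean"},"lines":{"type":"string"}},"required":["increments"],"additionalProperties":false}. increments is one flat list of numbers that holds 1 to 10 rows one after another, with no inner brackets; each row has 7 numbers: the finger opening in mm, then dx, dy, dz in parts of the range, where 1.0 means 300 mm, then a rotation vector rx, ry, rz in normalised numbers (1 is 2 pi rad); each row shifts and turns the commanded pose from where the row before left it, along the tool's axes as they then stand; what a row does not reach is not made up. A row lasts 1/8 s, in which the tool goes at most 62.5 mm and 0.188 rad, less where a joint would pass 70% of its speed; a pose out of reach is approached as far as the arm can. The fingers move at their own pace and stop on an object; force is the grip in N (left out, the last holds). Time passes only in rows, so rows that do not move let the fingers close. The tool returns the time, the measured TCP pose, the force, the opening and the grip force at its end. only (a regular expression) keeps the lines of the reply that match it, lines (a string "A,B") keeps lines A to B, and quiet returns only ok. No shift or turn number may pass 1 either way. Input that does not fit is refused with a message, and nothing moves.
- status.get_obs(): the state, without advancing time (a new reading comes with each control period).
- get_image(name): name is "side" or "top" or "wrist"; returns the picture (384x512x3 uint8, blue, green, red); there is no depth.
- camera_model(name): a dict with "fov_y" (degrees; the focal length in pixels is half the picture's height over the tangent of half this angle, whatever the lens; pixels are square), "cx", "cy" (the principal point, pixels), "k1" (the pictures are not rectified: a ray, as slopes to the right and down, at radius r is drawn at 1 + k1 r^2 times it, then the intrinsics apply), "R" (3x3) and "t" (3): a world point X has camera coordinates R X + t. Camera axes: x right, y down, z forward; pixel columns grow to the right and rows downward; lengths in mm; the calibration is good to about 2 mm. A picture is of the moment at which its call begins: read the wrist's pose just before it. camera_model takes no time and is no camera call; for the wrist camera it gives the pose at the moment of the call.
- hand_in(): hands the job in; it is judged then, once.
The state is a dict: "time": time; "joints": joint angles; "qd": joint speeds; "tau": joint torques, N m; "eef_pos": TCP position; "eef_rot": TCP orientation; "wrist_force": force on the tool from outside, world axes, zero at the start; "torque": the same for the moment, N m; "width": finger opening in mm; "grip_force": force on a finger pad.
Only numpy, scipy, OpenCV 4.12 (cv2) and the standard library are available. Lean on these libraries where they do the work, as an engineer would, in place of code of your own. Each camera call takes 0.05 s, during which the arm holds its last target. There are 200 camera calls.

### The job

The low control jar in the pale blue tray is hemmed in by the round bottle, the square bottle and the oblong reagent pack: first stand all three upright on the empty bench mat, leaving the jar where it is, then take the jar out and stand it in the middle of the shaker's round plate. Only then put the three back in the tray, each upright, centred on and lined up with the base plate of its own shape that it came from. Tip nothing over and leave the little tube rack in the tray where it is.

Things in the scene. Friction and masses are not known exactly. Their poses are not given: they have to be found in the camera images.
- round_bottle: white plastic bottle, round body 44 mm across, sloping shoulder and neck, round grey cap 30 mm across from 90 to 115 mm up (115 mm tall overall, 0.16 kg nominal). Stands in the pale blue tray on its own base plate at the start. Origin: centre of its underside, z up.
- square_bottle: amber glass bottle, square body 42 x 42 mm and 72 mm high, round black cap 32 mm across from 79 to 102 mm up (102 mm tall overall, 0.18 kg nominal). Stands in the pale blue tray on its own base plate at the start. Origin: centre of its underside, x and y along its sides, z up.
- cartridge: plain cream upright oblong reagent pack with a paper label and a dark line near its top, 30 mm (its x) by 58 mm (its y) and 95 mm tall, flat sides all the way up, 0.15 kg nominal. Stands in the pale blue tray on its own base plate at the start. Origin: centre of its underside, z up.
- jar: low white control jar with a flat steel lid: body 50 mm, lid 52 mm across, 42 mm tall (lid from 28 mm up), 0.12 kg nominal. Stands on the tray floor (4 mm above the bench), hemmed in on three sides by the two bottles and the pack, at the robot's side and to the left and right, some 70 mm from centre to centre. Origin: centre of its underside, z up.
- plate_round: round black base plate, 64 mm across, 3 mm thick, fixed in the tray: the round bottle's place. Origin: centre of its underside, 4 mm above the bench; its top is 7 mm above the bench. Which of the three places it has changes from start to start.
- plate_square: square black base plate, 62 x 62 mm, 3 mm thick, fixed in the tray: the square bottle's place. Origin: centre of its underside, 4 mm above the bench; top 7 mm above the bench; x and y along its sides. All three plates are turned as the tray is: their +x points away from the robot, within about 0.25 rad.
- plate_oblong: oblong black base plate, 48 mm (its x) by 74 mm (its y), 3 mm thick, fixed in the tray: the oblong pack's place. Origin: centre of its underside, 4 mm above the bench; top 7 mm above the bench.
- mat: light grey flat bench mat, 260 mm (its x) by 150 mm (its y), 3 mm thick, fixed, empty at the start, to the left or right of the tray, long side pointing away from the robot. Origin: centre of its underside, at bench height.
- mixer: small white bench shaker, 150 x 140 mm, fixed, on the other side of the tray from the mat, with a round black rubber plate 90 mm across on top, in the middle of the housing. Origin: centre of its underside at bench height; the plate's middle is straight above it, its top 60 mm above the bench. The plate does not move.
- tube_rack: small white rack with three capped glass tubes, 34 mm (its x) by 70 mm (its y), 62 mm tall, 0.25 kg, standing loose in the tray's far left corner (beyond the jar and to its left seen from the robot). Origin: centre of its underside, 4 mm above the bench. The tray itself is 200 x 250 mm with a rim 14 mm high.

How it is judged (in metres and radians):
On the way, in this order (a step that is already met when the one before it is completed fails the run):
1. both bottles and the oblong pack stand released on the mat, the jar still in its place in the tray (x of round_bottle in the frame of mat between -0.13 and 0.13 m and y of round_bottle in the frame of mat between -0.075 and 0.075 m and height (world z) of each of round_bottle, square_bottle, cartridge below 0.008 m and angle between each of round_bottle, square_bottle, cartridge's own z axis and vertical below 0.1 rad and linear speed of each of round_bottle, square_bottle, cartridge below 0.02 m/s and contact force between the fingers and round_bottle below 0.2 N and x of square_bottle in the frame of mat between -0.13 and 0.13 m and y of square_bottle in the frame of mat between -0.075 and 0.075 m and contact force between the fingers and square_bottle below 0.2 N and x of cartridge in the frame of mat between -0.13 and 0.13 m and y of cartridge in the frame of mat between -0.075 and 0.075 m and contact force between the fingers and cartridge below 0.2 N and distance of jar from where it was at the start of the episode below 0.03 m), for 0.2 s.
2. the jar stands released in the middle of the shaker's plate, the three others still on the mat (horizontal distance between jar and mixer below 0.015 m and height (world z) of jar between 0.056 and 0.065 m and angle between each of jar, round_bottle, square_bottle, cartridge's own z axis and vertical below 0.1 rad and linear speed of each of jar, round_bottle, square_bottle, cartridge below 0.02 m/s and contact force between the fingers and jar below 0.2 N and x of round_bottle in the frame of mat between -0.13 and 0.13 m and y of round_bottle in the frame of mat between -0.075 and 0.075 m and height (world z) of each of round_bottle, square_bottle, cartridge below 0.008 m and contact force between the fingers and round_bottle below 0.2 N and x of square_bottle in the frame of mat between -0.13 and 0.13 m and y of square_bottle in the frame of mat between -0.075 and 0.075 m and contact force between the fingers and square_bottle below 0.2 N and x of cartridge in the frame of mat between -0.13 and 0.13 m and y of cartridge in the frame of mat between -0.075 and 0.075 m and contact force between the fingers and cartridge below 0.2 N), for 0.2 s.
At the end, for the whole second after the job is handed in: The jar stands upright on the shaker plate within 15 mm of its middle; bottles and pack upright, within 12 mm of the centre of its own-shaped base plate, square bottle and pack in line with theirs within 0.25 rad (bottle: any quarter turn, pack: any half turn); all released, at rest (horizontal distance between jar and mixer below 0.015 m and height (world z) of jar between 0.056 and 0.065 m and angle between each of jar, round_bottle, square_bottle, cartridge's own z axis and vertical below 0.1 rad and linear speed of each of jar, round_bottle, square_bottle, cartridge below 0.02 m/s and contact force between the fingers and jar below 0.2 N and horizontal distance between round_bottle and plate_round below 0.012 m and height (world z) of each of round_bottle, square_bottle, cartridge below 0.012 m and contact force between the fingers and round_bottle below 0.2 N and horizontal distance between square_bottle and plate_square below 0.012 m and contact force between the fingers and square_bottle below 0.2 N and horizontal distance between cartridge and plate_oblong below 0.012 m and contact force between the fingers and cartridge below 0.2 N and angle between the x axis of cartridge and the x axis of plate_oblong, either way round below 0.25 rad and (angle between the x axis of square_bottle and the x axis of plate_square, either way round below 0.25 rad or angle between the x axis of square_bottle and the y axis of plate_square, either way round below 0.25 rad)); the robot touches nothing.
It fails at once if the round bottle is tipped over (angle between round_bottle's own z axis and vertical above 0.6 rad).
It fails at once if the square bottle is tipped over (angle between square_bottle's own z axis and vertical above 0.6 rad).
It fails at once if the cartridge is tipped over (angle between cartridge's own z axis and vertical above 0.6 rad).
It fails at once if the jar is tipped over (angle between jar's own z axis and vertical above 0.6 rad).
It fails at once if the tube rack is shifted by more than 20 mm or tipped (distance of tube_rack from where it was at the start of the episode above 0.02 m or angle between tube_rack's own z axis and vertical above 0.4 rad).
It also fails if it takes over 144 s, if anything falls off the work surface, if the arm or the gripper's body presses on something with over 40 N, if the wrist force passes 120 N, or if a joint passes its speed limit or range.

## Working session

There is one attempt and no reset: what is moved stays moved. The work goes in short steps, Python scripts to look and compute and a tool call to move; the robot and the scene stay as the last step left them, time stands still between calls to the robot, and variables do not carry over. Pictures are saved under pics/ and viewed, at most 14 in all, crops included, and the job is handed in when it is done.

```bash
ls; mkdir -p pics; python3 - <<'E'
from plant import arm, status, get_image, camera_model, hand_in
import cv2,numpy as np
o=status.get_obs();print(o['time'],o['eef_pos'],o['eef_rot'],o['width'])
for n in('top','side','wrist'):
    cv2.imwrite(f'pics/{n}0.png',get_image(n)); m=camera_model(n);print(n,{k:np.round(v,3).tolist() for k,v in m.items()})
a=cv2.imread('pics/top0.png');b=cv2.imread('pics/side0.png')
cv2.imwrite('pics/top0b.png',cv2.resize(a,(800,600),interpolation=cv2.INTER_CUBIC));cv2.imwrite('pics/side0b.png',cv2.resize(b,(800,600),interpolation=cv2.INTER_CUBIC))
E
```

```text
pics
plant.py
0.0 [ 289.73854538 -609.45846779  249.55633254] [-5.72053147e-04  9.75484060e-01  2.20069322e-01 -1.23544260e-04] 85.46380115647534
top {'fov_y': 53.665, 'cx': 255.744, 'cy': 192.688, 'k1': -0.011, 'R': [[-0.075, -0.997, 0.001], [-0.975, 0.074, -0.209], [0.208, -0.017, -0.978]], 't': [56.036, 547.375, 739.127]}
side {'fov_y': 45.845, 'cx': 263.453, 'cy': 186.394, 'k1': 0.017, 'R': [[0.987, -0.159, 0.015], [-0.111, -0.748, -0.654], [0.115, 0.644, -0.756]], 't': [-541.466, 76.994, 1156.012]}
wrist {'fov_y': 64.091, 'cx': 253.386, 'cy': 191.254, 'k1': 0.021, 'R': [[0.43, -0.903, -0.001], [-0.869, -0.414, 0.27], [-0.244, -0.115, -0.963]], 't': [-675.223, -34.905, 378.625]}
```

View pics/top0b.png

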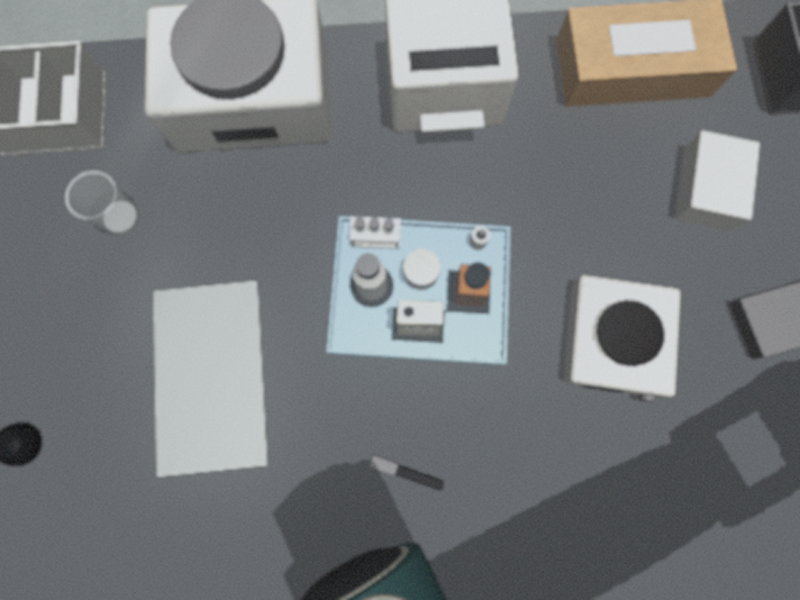

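View pics/side0b.png

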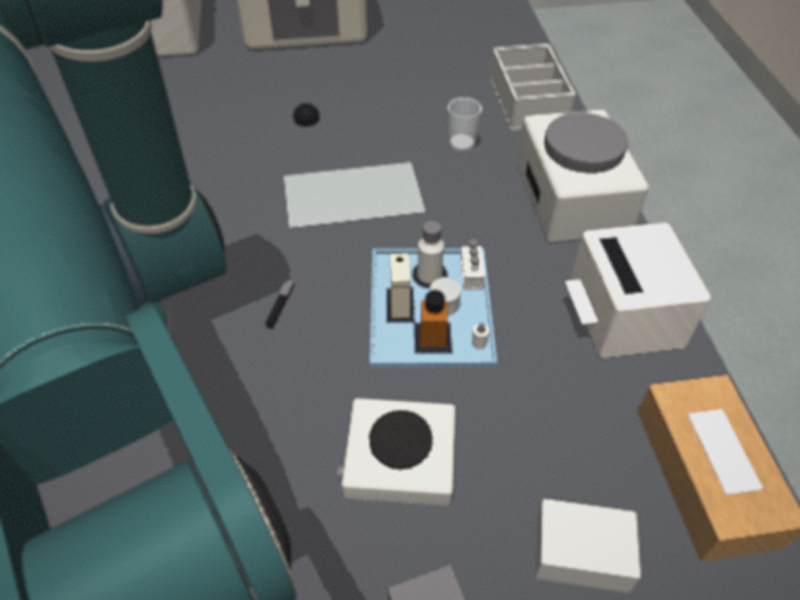

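The top view shows the mat on the left, the shaker on the right, and the round bottle (367,264), pack (419,312), square bottle (477,276) and jar (421,267) in the tray. The side view confirms this. Next I'll get rough positions from both views.

```bash
cat > h.py <<'E'
import numpy as np,cv2
from scipy.optimize import least_squares
from scipy.spatial.transform import Rotation as Ro
def K(m):
    f=192/np.tan(np.radians(m['fov_y'])/2); return f
def proj(m,X):
    c=np.asarray(X)@np.array(m['R']).T+m['t']; s=c[...,:2]/c[...,2:]
    return s*(1+m['k1']*(s**2).sum(-1,keepdims=True))*K(m)+[m['cx'],m['cy']]
def ray(m,p):
    d=(np.asarray(p,float)-[m['cx'],m['cy']])/K(m); s=d
    for _ in range(20): s=d/(1+m['k1']*(s**2).sum())
    R=np.array(m['R']); return -R.T@m['t'], R.T@np.r_[s,1]
def onz(m,p,z):
    o,d=ray(m,p); return o+d*(z-o[2])/d[2]
def tri(ms,ps):
    A=np.zeros((3,3));b=np.zeros(3)
    for m,p in zip(ms,ps):
        o,d=ray(m,p);d/=np.linalg.norm(d);P=np.eye(3)-np.outer(d,d);A+=P;b+=P@o
    X=np.linalg.solve(A,b); return X,[np.round(proj(m,X)-p,1).tolist() for m,p in zip(ms,ps)]
def rot(o): # quaternion wxyz
    q=o['eef_rot']; return Ro.from_quat([q[1],q[2],q[3],q[0]])
def step(o,target,yaw):
    """tool-axes displacement to world target (mm), tool down with tool x axis at world yaw"""
    R=rot(o); d=R.inv().apply(np.array(target)-o['eef_pos'])
    c,s=np.cos(yaw),np.sin(yaw); Rt=Ro.from_matrix(np.array([[c,s,0],[s,-c,0],[0,0,-1]]))
    return np.round(d,1),np.round((R.inv()*Rt).as_rotvec(),3)
E
python3 - <<'E'
from plant import arm, status, get_image, camera_model, hand_in
from h import *
T=camera_model('top');S=camera_model('side');k=1/1.5625
for n,a,b in [('round',(367,264),(432,229)),('square',(477,276),(435,300)),('cart',(419,312),(400,266)),('mixer',(630,333),(401,440)),
 ('mat a',(153,291),(412,164)),('mat b',(258,282),(424,206)),('mat c',(267,465),(290,225)),('mat d',(158,475),(284,177)),('tray fl',(339,216),(484,249)),('tray fr',(511,227),(495,361)),('tray nr',(507,362),(371,361)),('tray nl',(328,354),(373,249))]:
    X,e=tri([T,S],[np.array(a)*k,np.array(b)*k]);print(n,X.round(1),e)
print('jar',onz(T,np.array((421,267))*k,46))
print(rot(status.get_obs()).as_matrix().round(3))
w=camera_model('wrist');R=np.array(w['R']);o=status.get_obs()
print('cam in tool',rot(o).inv().apply(-R.T@w['t']-o['eef_pos']).round(1),'fwd in tool',rot(o).inv().apply(R[2]).round(3))
E
```

```bash
cat > go.py <<'E'
import sys
from plant import arm, status, get_image, camera_model, hand_in
from h import *
o=status.get_obs(); a=list(map(float,sys.argv[1:]))
print(o['eef_pos'].round(1),step(o,a[:3],a[3]),'yaw',np.arctan2(*rot(o).as_matrix()[[1,0],0]).round(3),'w',round(o['width'],1),round(o['time'],2))
E
python3 go.py 600 -20 300 0.0
```

```text
[ 289.8 -609.5  249.8] (array([ 533.3, -399.2,  -49.9]), array([-0.001,  0.   ,  0.444])) yaw 0.444 w 85.6 0.15
```

Units first: shifts go in shares of 300 mm and turns go in shares of 2 pi rad. So 48 mm is 0.16, -36 mm is -0.12.

>>> drive_effector(increments=[85,0.16,-0.12,-0.0167,0,0,0,85,0.16,-0.12,-0.0167,0,0,0,85,0.16,-0.12,-0.0167,0,0,0,85,0.16,-0.12,-0.0167,0,0,0,85,0.16,-0.12,-0.0167,0,0,0,85,0.16,-0.12,-0.0167,0,0,0,85,0.16,-0.12,-0.0167,0,0,0,85,0.16,-0.12,-0.0167,0,0,0,85,0.16,-0.12,-0.0167,0,0,0,85,0.16,-0.12,-0.0167,0,0,0], force=30)

```text
time: 1.4
eef_pos: [569.3, -76.4, 300.4]
eef_rot: [0.0, 0.975, 0.22, 0.0]
wrist_force: [0.5, -0.2, 0.1]
width: 85.0
grip_force: 0.0
```

```bash
python3 go.py 600 -20 300 0
```

```text
[569.3 -76.4 300.4] (array([ 52. , -37.8,   0.4]), array([ 0.   , -0.   ,  0.444])) yaw 0.444 w 85.0 1.4
```

Converted, 46 mm is 0.1533, -34 mm is -0.1133, 0.148 rad is 0.0236.

>>> drive_effector(increments=[85,0.1533,-0.1133,0,0,0,0,85,0.02,-0.0133,0,0,0,0.0236,85,0,0,0,0,0,0.0236,85,0,0,0,0,0,0.0236,85,0,0,0,0,0,0,85,0,0,0,0,0,0])

```text
time: 2.15
eef_pos: [599.3, -21.8, 300.2]
eef_rot: [-0.0, 1.0, 0.002, -0.0]
wrist_force: [0.2, -0.1, 0.3]
width: 84.9
grip_force: 0.0
```

```bash
cat > snap.py <<'E'
import sys,pickle
from plant import arm, status, get_image, camera_model, hand_in
import cv2
n=sys.argv[1]; m=camera_model('wrist'); im=get_image('wrist')
pickle.dump(m,open(f'pics/{n}.pkl','wb')); cv2.imwrite(f'pics/{n}.png',im); cv2.imwrite(f'pics/{n}b.png',cv2.resize(im,(800,600),interpolation=cv2.INTER_CUBIC))
E
python3 snap.py w1
```

```text
(no output)
```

View pics/w1b.png

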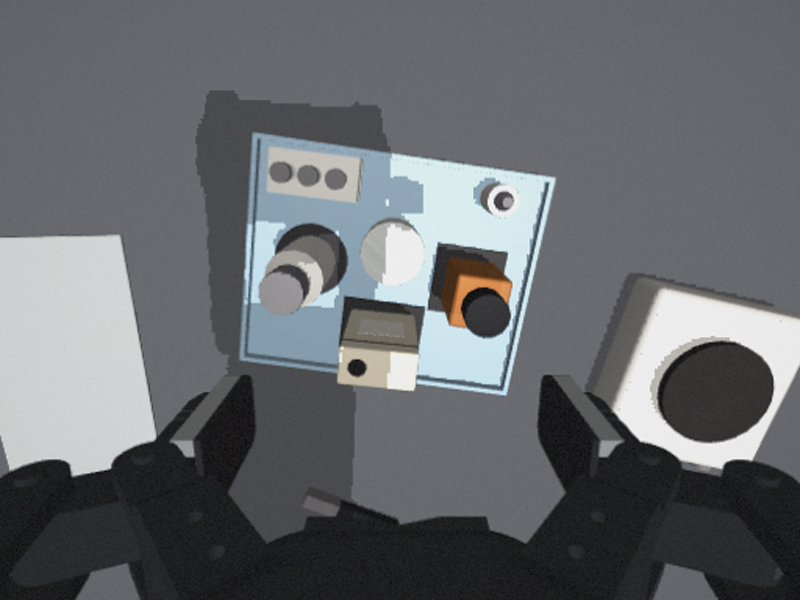

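The wrist view is clear. Positions are: round cap (283,289), square cap (487,312), pack top about (378,367), jar lid (392,252), shaker plate (717,391). I'll take a second wrist view 90 mm further back.

Converted, -45 mm is -0.15.

>>> drive_effector(increments=[85,-0.15,0,0,0,0,0,85,-0.15,0,0,0,0,0,85,0,0,0,0,0,0,85,0,0,0,0,0,0])

```text
time: 2.7
eef_pos: [509.7, -21.8, 300.6]
eef_rot: [0.0, 1.0, 0.0, 0.0]
wrist_force: [0.6, 0.0, 0.0]
width: 84.9
grip_force: 0.0
```

```bash
python3 snap.py w2
```

```text
(no output)
```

View pics/w2b.png

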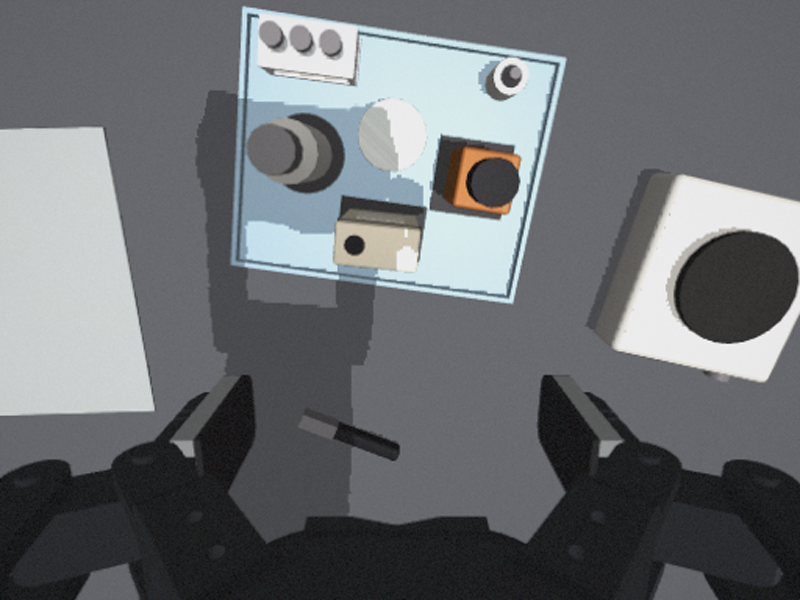

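Second view: round cap (275,150), square cap (494,182), pack top corners (333,263),(415,271),(338,219),(421,226), jar (392,134), shaker plate (739,287); tray corners and plate edges are clear too.

```bash
cat > m1.py <<'E'
from h import *
import pickle
A,B=[pickle.load(open(f'pics/w{i}.pkl','rb')) for i in(1,2)];k=1/1.5625
P=lambda p:(np.array(p)+.5)*k-.5
def t(n,a,b):
    X,e=tri([A,B],[P(a),P(b)]);print(n,X.round(1),e);return X
t('round cap',(283,289),(275,150));t('square cap',(487,312),(494,182));t('jar',(392,252),(392,134));t('mixer',(717,391),(739,287))
c=[t('cart',*q) for q in [((338,383),(333,263)),((416,390),(415,271)),((420,349),(421,226)),((343,341),(338,219))]]
print('cart ctr',np.mean(c,0),'edges yaw',[np.arctan2(*(-1*(c[j]-c[i]))[[0,1]]*np.array([-1,1])).round(3) for i,j in((0,1),(3,2))])
tr=[t('tray',*q) for q in [((254,133),(244,8)),((555,178),(566,58)),((508,394),(513,302)),((241,359),(233,263))]]
print('tray c',np.mean(tr,0))
d=tr[0]-tr[1]+tr[3]-tr[2]; print('yaw y',np.arctan2(-d[0],d[1])); d=tr[0]-tr[3]+tr[1]-tr[2]; print('yaw x',np.arctan2(d[1],d[0]))
t('mat fr',(121,235),(104,127))
print('mat nr',onz(B,P((154,411)),3))
for n,q in [('psq',((438,243),(442,135))),('psq',((507,252),(514,145))),('psq',((430,309),(431,210))),('pob',((344,297),(342,196))),('pob',((424,307),(426,207)))]: t(n,*q)
for n,m,p in [('r right',A,(347,259)),('r top',A,(312,223)),('r right',B,(345,153)),('r top',B,(309,113)),('r bot',B,(306,192))]: print(n,onz(m,P(p),7).round(1))
E
python3 m1.py
```

```text
round cap [587.3  53.8 110.6] [[0.3, -0.0], [-0.3, -0.0]]
square cap [567.7 -86.7  98.3] [[-0.1, -0.0], [0.1, 0.0]]
jar [600.8 -18.8  43.3] [[0.1, 0.0], [-0.1, -0.0]]
mixer [ 485.2 -292.    53.6] [[0.4, 0.1], [-0.4, -0.0]]
cart [514.1  20.6 102.1] [[-0.4, 0.0], [0.4, -0.0]]
cart [508.5 -36.1 101.8] [[-0.8, 0.0], [0.9, -0.0]]
cart [538.6 -39.4  96.2] [[-0.3, -0.0], [0.3, -0.0]]
cart [542.7  17.5  91.2] [[-0.4, 0.0], [0.5, -0.0]]
cart ctr [525.9941083   -9.34566562  97.81463148] edges yaw [np.float64(-0.098), np.float64(-0.073)]
tray [692.2  93.5  11.4] [[0.0, 0.0], [-0.0, -0.0]]
tray [ 657.7 -153.3   13.8] [[0.1, 0.0], [-0.1, 0.0]]
tray [ 461.2 -126.8   13.9] [[-0.5, -0.0], [0.5, 0.0]]
tray [496.7 119.   16.2] [[0.2, -0.0], [-0.2, 0.0]]
tray c [576.95209253 -16.88341933  13.8079022 ]
yaw y -0.14100157266050448
yaw x -0.13211969010190705
mat fr [607.4 218.6   2. ] [[0.0, -0.0], [-0.0, -0.0]]
mat nr [347.8704138  212.57698601   3.        ]
psq [602.2 -59.3   5.8] [[0.4, 0.0], [-0.4, -0.0]]
psq [ 594.3 -119.8    5.3] [[0.0, 0.0], [-0.0, 0.0]]
psq [541.1 -52.7   3.4] [[-0.4, -0.0], [0.4, -0.0]]
pob [553.   24.5   6.2] [[0.3, -0.0], [-0.3, -0.0]]
pob [543.9 -47.6   6.5] [[0.0, 0.0], [-0.0, -0.0]]
r right [588.   21.2   7. ]
r top [619.4  50.7   7. ]
r right [588.   20.5   7. ]
r top [618.8  48.8   7. ]
r bot [556.3  54.5   7. ]
```

Converted, 50 mm is 0.1667, 16.3 mm is 0.0543, 0.137 rad is 0.0218.

>>> drive_effector(increments=[85,0.0543,-0.0417,0.1667,0,0,0.0218,85,0,0,0.1667,0,0,0,85,0,0,0,0,0,0,85,0,0,0,0,0,0], force=40)

```text
time: 3.25
eef_pos: [526.6, -9.4, 202.3]
eef_rot: [-0.0, 0.998, -0.068, 0.001]
wrist_force: [0.2, -0.7, 1.2]
width: 84.8
grip_force: 0.0
```

```bash
python3 go.py 525.5 -9.3 78 -0.137
```

```text
[526.6  -9.4 202.3] (array([-1.200e+00,  1.000e-01,  1.243e+02]), array([-0.   , -0.001,  0.   ])) yaw -0.137 w 84.8 3.25
```

Converted, 45 mm is 0.15, 34 mm is 0.1133.

>>> drive_effector(increments=[85,-0.0033,0,0.15,0,0,0,85,0,0,0.15,0,0,0,85,0,0,0.1133,0,0,0,85,0,0,0,0,0,0,50,0,0,0,0,0,0,50,0,0,0,0,0,0,50,0,0,0,0,0,0,50,0,0,0,0,0,0], force=40)

```text
time: 4.25
eef_pos: [526.1, -9.2, 79.2]
eef_rot: [0.0, 0.998, -0.068, 0.002]
wrist_force: [-0.5, 0.2, 6.4]
width: 57.6
grip_force: 41.6
```

```bash
python3 go.py 525.5 -9.3 78 -0.137
```

```text
[526.1  -9.2  79.2] (array([-0.6,  0.2,  1.2]), array([-0.   , -0.004, -0.   ])) yaw -0.137 w 57.6 4.25
```

Converted, -45 mm is -0.15, -30 mm is -0.1.

>>> drive_effector(increments=[50,0,0,-0.1,0,0,0,50,0,0,-0.15,0,0,0,50,0,0,-0.15,0,0,0,50,0,0,0,0,0,0])

```text
time: 4.75
eef_pos: [526.2, -9.2, 201.8]
eef_rot: [-0.0, 0.998, -0.069, 0.004]
wrist_force: [0.6, -0.8, -2.0]
width: 58.0
grip_force: 43.8
```

```bash
python3 go.py 400 290 192 -0.137
```

```text
[526.2  -9.2 201.8] (array([-166. , -279.1,    8.6]), array([-0.001, -0.008, -0.   ])) yaw -0.137 w 58.0 4.75
```

Converted, -40 mm is -0.1333, -39 mm is -0.13.

>>> drive_effector(increments=[50,-0.08,-0.1333,0,0,0,0,50,-0.08,-0.1333,0,0,0,0,50,-0.08,-0.1333,0,0,0,0,50,-0.08,-0.1333,0,0,0,0,50,-0.08,-0.1333,0,0,0,0,50,-0.08,-0.1333,0,0,0,0,50,-0.0733,-0.13,0.0333,0,0,0,50,0,0,0,0,0,0,50,0,0,0,0,0,0])

```text
time: 5.88
eef_pos: [398.4, 289.8, 186.4]
eef_rot: [0.0, 0.998, -0.068, 0.0]
wrist_force: [-0.0, -0.0, -1.1]
width: 57.7
grip_force: 43.9
```

```bash
python3 go.py 400 290 77 -0.137
```

```text
[398.4 289.8 186.4] (array([  1.5,  -0.4, 109.4]), array([ 0., -0.,  0.])) yaw -0.137 w 57.7 5.88
```

Converted, 45 mm is 0.15, 40 mm is 0.1333.

>>> drive_effector(increments=[50,0,0,0.15,0,0,0,50,0,0,0.1333,0,0,0,50,0,0,0.0667,0,0,0,50,0,0,0.0133,0,0,0,50,0,0,0,0,0,0])

```text
time: 6.5
eef_pos: [399.1, 290.1, 78.5]
eef_rot: [-0.0, 0.998, -0.069, 0.001]
wrist_force: [-0.5, -0.1, -1.6]
width: 57.6
grip_force: 43.9
```

```bash
python3 go.py 400 290 75 -0.137
```

```text
[399.1 290.1  78.5] (array([ 0.9, -0. ,  3.5]), array([-0.001, -0.001, -0.001])) yaw -0.138 w 57.6 6.5
```

Converted, 2 mm is 0.0067, 1.5 mm is 0.005.

>>> drive_effector(increments=[50,0,0,0.0067,0,0,0,50,0,0,0.005,0,0,0,50,0,0,0.0033,0,0,0,50,0,0,0,0,0,0])

```text
time: 7.0
eef_pos: [399.0, 290.4, 75.1]
eef_rot: [-0.0, 0.998, -0.068, 0.001]
wrist_force: [-5.7, -4.0, 20.3]
width: 58.0
grip_force: 45.4
```

```bash
python3 go.py 400 290 75 -0.137
```

```text
[399.  290.4  75.1] (array([1. , 0.2, 0.1]), array([-0.001, -0.002, -0.   ])) yaw -0.137 w 58.0 7.0
```

Converted, -60 mm is -0.2, -45 mm is -0.15.

>>> drive_effector(increments=[50,0,0,-0.0023,0,0,0,85,0,0,0,0,0,0,85,0,0,0,0,0,0,85,0,0,0,0,0,0,85,0,0,-0.15,0,0,0,85,0,0,-0.15,0,0,0,85,0,0,-0.2,0,0,0,85,0,0,0,0,0,0])

```text
time: 8.0
eef_pos: [399.5, 290.7, 228.3]
eef_rot: [-0.002, 0.998, -0.069, 0.003]
wrist_force: [0.0, 0.2, -1.4]
width: 84.8
grip_force: 0.0
```

```bash
python3 go.py 587.5 53.6 215 -0.137
```

```text
[399.5 290.7 228.3] (array([218.5, 209.3,  13.5]), array([-0.005, -0.005, -0.   ])) yaw -0.137 w 84.8 8.0
```

Converted, 36.4 mm is 0.1213, 34.9 mm is 0.1163.

>>> drive_effector(increments=[70,0.1213,0.1163,0,0,0,0,70,0.1213,0.1163,0,0,0,0,70,0.1213,0.1163,0,0,0,0,70,0.1213,0.1163,0,0,0,0,70,0.1213,0.1163,0.0167,0,0,0,70,0.1213,0.1163,0.0333,0,0,0,65,0,0,0,0,0,0,65,0,0,0,0,0,0])

```text
time: 9.0
eef_pos: [585.8, 52.8, 207.8]
eef_rot: [-0.0, 0.998, -0.069, -0.001]
wrist_force: [-0.6, 0.5, 0.0]
width: 65.1
grip_force: 0.0
```

```bash
python3 go.py 587.5 53.6 112 -0.137;python3 snap.py w3
```

```text
[585.8  52.8 207.8] (array([ 1.7, -1. , 95.8]), array([-0.   ,  0.001, -0.001])) yaw -0.138 w 65.1 9.0
```

View pics/w3.png

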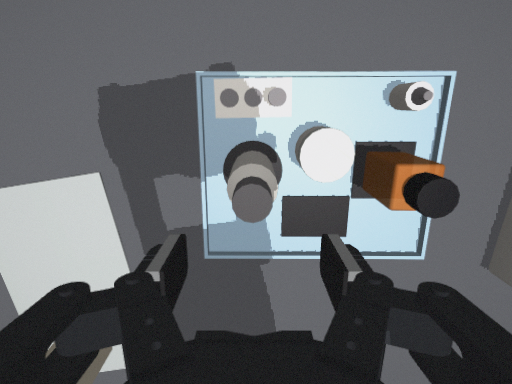

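The oblong plate is now bare, with corners (282,195), (349,195), (348,236), (283,237). The round cap at (252,200) is lined up between the fingers.

Converted, 45 mm is 0.15, 35 mm is 0.1167.

```bash
python3 - <<'E'
from h import *
import pickle
m=pickle.load(open('pics/w3.pkl','rb'))
c=np.array([onz(m,p,7) for p in [(282,195),(349,195),(348,237),(283,237)]]);print(c.round(1),c.mean(0))
print('cap',onz(m,(252.5,200),122))
E
```

```text
[[555.3  24.9   7. ]
 [545.2 -48.    7. ]
 [495.2 -44.1   7. ]
 [505.3  29.4   7. ]] [525.23426024  -9.42557639   7.        ]
cap [589.61593918  52.61195138 122.        ]
```

>>> drive_effector(increments=[65,0.0057,-0.0033,0.15,0,0,0,65,0,0,0.1167,0,0,0,65,0,0,0.0533,0,0,0,65,0,0,0,0,0,0,20,0,0,0,0,0,0,20,0,0,0,0,0,0,20,0,0,0,0,0,0,20,0,0,0,0,0,0], force=40)

```text
time: 10.05
eef_pos: [588.6, 53.5, 114.1]
eef_rot: [-0.0, 0.998, -0.069, 0.001]
wrist_force: [-0.8, 0.7, 7.8]
width: 29.0
grip_force: 39.3
```

```bash
python3 go.py 587.5 53.6 112 -0.137
```

```text
[588.6  53.5 114.1] (array([-1.1,  0. ,  2.1]), array([-0.001, -0.002, -0.   ])) yaw -0.137 w 29.0 10.05
```

Converted, -40 mm is -0.1333, -30 mm is -0.1.

>>> drive_effector(increments=[20,0,0,-0.1,0,0,0,20,0,0,-0.1333,0,0,0,20,0,0,-0.1333,0,0,0,20,0,0,0,0,0,0])

```text
time: 10.55
eef_pos: [589.0, 53.5, 226.6]
eef_rot: [-0.0, 0.998, -0.069, 0.003]
wrist_force: [-0.9, -0.2, -2.2]
width: 28.9
grip_force: 39.8
```

```bash
python3 go.py 480 290 220 -0.137
```

```text
[589.   53.5 226.6] (array([-140.4, -219.4,    6.1]), array([-0.001, -0.006, -0.   ])) yaw -0.137 w 28.9 10.55
```

Converted, 40 mm is 0.1333, -36.6 mm is -0.122.

>>> drive_effector(increments=[20,-0.078,-0.122,0,0,0,0,20,-0.078,-0.122,0,0,0,0,20,-0.078,-0.122,0,0,0,0,20,-0.078,-0.122,0,0,0,0,20,-0.078,-0.122,0,0,0,0,20,-0.078,-0.122,0,0,0,0,20,0,0,0.1,0,0,0,20,0,0,0.1333,0,0,0,20,0,0,0.0833,0,0,0,20,0,0,0,0,0,0])

```text
time: 11.8
eef_pos: [477.9, 289.6, 125.1]
eef_rot: [0.001, 0.998, -0.069, -0.002]
wrist_force: [-0.4, 0.1, -1.6]
width: 28.6
grip_force: 40.0
```

```bash
python3 go.py 480 290 110.1 -0.137
```

```text
[477.9 289.6 125.1] (array([ 2.1, -0.7, 15. ]), array([ 0.002,  0.003, -0.   ])) yaw -0.137 w 28.6 11.8
```

>>> drive_effector(increments=[20,0,0,0.03,0,0,0,20,0,0,0.01,0,0,0,20,0,0,0.0067,0,0,0,20,0,0,0,0,0,0])

```text
time: 12.3
eef_pos: [479.0, 290.2, 113.7]
eef_rot: [-0.0, 0.998, -0.069, 0.0]
wrist_force: [-0.4, 0.4, -1.3]
width: 28.5
grip_force: 40.0
```

```bash
python3 go.py 480 290 110.1 -0.137
```

```text
[479.  290.2 113.7] (array([1. , 0.1, 3.6]), array([-0., -0., -0.])) yaw -0.137 w 28.5 12.3
```

Converted, 2 mm is 0.0067, 1.2 mm is 0.004.

>>> drive_effector(increments=[20,0,0,0.0067,0,0,0,20,0,0,0.004,0,0,0,20,0,0,0,0,0,0])

```text
time: 12.68
eef_pos: [478.9, 290.2, 110.3]
eef_rot: [-0.0, 0.998, -0.069, -0.0]
wrist_force: [-0.1, -0.2, -1.1]
width: 28.9
grip_force: 40.2
```

```bash
python3 go.py 480 290 110.1 -0.137
```

```text
[478.9 290.2 110.3] (array([1.1, 0. , 0.2]), array([-0.,  0., -0.])) yaw -0.137 w 28.9 12.68
```

Converted, 0.7 mm is 0.0023.

>>> drive_effector(increments=[20,0,0,0.0023,0,0,0,20,0,0,0,0,0,0])

```text
time: 12.92
eef_pos: [479.1, 290.3, 110.2]
eef_rot: [-0.0, 0.998, -0.069, 0.0]
wrist_force: [-0.8, -1.0, 4.5]
width: 28.8
grip_force: 40.6
```

>>> drive_effector(increments=[20,0,0,0.002,0,0,0,20,0,0,0,0,0,0])

```text
time: 13.18
eef_pos: [479.3, 290.3, 110.2]
eef_rot: [-0.0, 0.998, -0.069, 0.001]
wrist_force: [-2.0, -2.8, 10.2]
width: 28.8
grip_force: 41.3
```

Touching the mat. Release, rise, go to the square bottle.

Converted, -55 mm is -0.1833, -45 mm is -0.15.

>>> drive_effector(increments=[20,0,0,-0.0017,0,0,0,65,0,0,0,0,0,0,65,0,0,0,0,0,0,65,0,0,0,0,0,0,65,0,0,-0.15,0,0,0,65,0,0,-0.1833,0,0,0,65,0,0,0,0,0,0])

```text
time: 14.05
eef_pos: [480.1, 290.9, 214.2]
eef_rot: [-0.002, 0.998, -0.069, 0.003]
wrist_force: [0.1, -0.7, -0.9]
width: 65.4
grip_force: 0.0
```

```bash
python3 go.py 567.7 -86.6 205 -0.137
```

```text
[480.1 290.9 214.2] (array([138.4, 362. ,   8.4]), array([-0.004, -0.005, -0.   ])) yaw -0.137 w 65.4 14.05
```

>>> drive_effector(increments=[65,0.0577,0.1507,0.0033,0,0,0,65,0.0577,0.1507,0.0033,0,0,0,65,0.0577,0.1507,0.0033,0,0,0,65,0.0577,0.1507,0.0033,0,0,0,65,0.0577,0.1507,0.0033,0,0,0,65,0.0577,0.1507,0.0033,0,0,0,65,0.0577,0.1507,0.0033,0,0,0,65,0.0577,0.1507,0.0033,0,0,0,65,0,0,0,0,0,0,65,0,0,0,0,0,0])

```text
time: 15.3
eef_pos: [566.3, -86.8, 200.7]
eef_rot: [-0.0, 0.998, -0.069, -0.001]
wrist_force: [0.3, -0.0, 0.8]
width: 65.2
grip_force: 0.0
```

```bash
python3 go.py 567.7 -86.6 101 -0.137;python3 snap.py w4
```

```text
[566.3 -86.8 200.7] (array([ 1.5, -0.3, 99.7]), array([-0.   ,  0.001, -0.001])) yaw -0.138 w 65.2 15.3
```

View pics/w4.png

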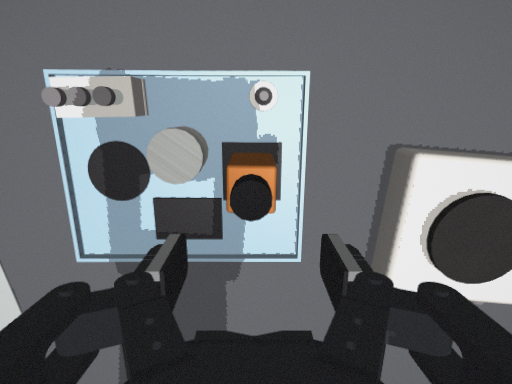

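The square bottle (cap 251,198) is in line with the fingers. The round plate (119,171) is bare.

Converted, 45 mm is 0.15, 35 mm is 0.1167.

```bash
python3 - <<'E'
from h import *
import pickle
m=pickle.load(open('pics/w4.pkl','rb'))
print('round plate',onz(m,(119.5,171),7),'jar',onz(m,(175.5,156),46),'cap',onz(m,(251,198),109),'mixer',onz(m,(476,238),60))
E
```

```text
round plate [587.44472328  52.11235956   7.        ] jar [599.95962001 -20.00792958  46.        ] cap [569.92624127 -85.7824636  109.        ] mixer [ 488.55433532 -283.72959254   60.        ]
```

>>> drive_effector(increments=[65,0.0047,0,0.15,0,0,0,65,0,0,0.1167,0,0,0,65,0,0,0.0633,0,0,0,65,0,0,0,0,0,0,20,0,0,0,0,0,0,20,0,0,0,0,0,0,20,0,0,0,0,0,0,20,0,0,0,0,0,0])

```text
time: 16.35
eef_pos: [568.7, -87.1, 104.2]
eef_rot: [-0.0, 0.998, -0.069, 0.001]
wrist_force: [0.2, 1.7, 6.3]
width: 30.4
grip_force: 39.2
```

```bash
python3 go.py 567.7 -86.6 101 -0.137
```

```text
[568.7 -87.1 104.2] (array([-1. , -0.4,  3.2]), array([-0.   , -0.002, -0.   ])) yaw -0.137 w 30.4 16.35
```

Converted, -40 mm is -0.1333, -30 mm is -0.1.

>>> drive_effector(increments=[20,0,0,-0.1,0,0,0,20,0,0,-0.1333,0,0,0,20,0,0,-0.1333,0,0,0,20,0,0,0,0,0,0])

```text
time: 16.85
eef_pos: [569.0, -87.4, 216.6]
eef_rot: [0.0, 0.998, -0.069, 0.003]
wrist_force: [0.6, -0.1, -1.8]
width: 31.0
grip_force: 40.0
```

```bash
python3 go.py 558 290 210 -0.137
```

```text
[569.  -87.4 216.6] (array([ -62.6, -372.4,    6.1]), array([ 0.   , -0.006, -0.   ])) yaw -0.137 w 31.0 16.85
```

Converted, -46.5 mm is -0.155, -7.8 mm is -0.026.

>>> drive_effector(increments=[20,-0.026,-0.155,0,0,0,0,20,-0.026,-0.155,0,0,0,0,20,-0.026,-0.155,0,0,0,0,20,-0.026,-0.155,0,0,0,0,20,-0.026,-0.155,0,0,0,0,20,-0.026,-0.155,0,0,0,0,20,-0.026,-0.155,0,0,0,0,20,-0.026,-0.155,0,0,0,0,20,0,0,0,0,0,0])

```text
time: 17.98
eef_pos: [556.3, 292.3, 211.3]
eef_rot: [0.0, 0.998, -0.067, -0.001]
wrist_force: [0.4, -1.2, -2.1]
width: 30.8
grip_force: 40.4
```

>>> drive_effector(increments=[20,0,0,0.1333,0,0,0,20,0,0,0.1333,0,0,0,20,0,0,0.0667,0,0,0,20,0,0,0,0,0,0,20,0,0,0,0,0,0])

```text
time: 18.6
eef_pos: [557.7, 290.0, 114.2]
eef_rot: [-0.0, 0.998, -0.069, 0.001]
wrist_force: [-0.3, 0.5, -0.7]
width: 30.7
grip_force: 40.4
```

```bash
python3 go.py 558 290 100.2 -0.137
```

```text
[557.7 290.  114.2] (array([ 0.3, -0.1, 14. ]), array([-0.001, -0.002, -0.   ])) yaw -0.137 w 30.7 18.6
```

Converted, 8 mm is 0.0267, 4 mm is 0.0133.

>>> drive_effector(increments=[20,0,0,0.0267,0,0,0,20,0,0,0.0133,0,0,0,20,0,0,0.005,0,0,0,20,0,0,0,0,0,0,20,0,0,0,0,0,0])

```text
time: 19.23
eef_pos: [557.4, 290.2, 100.2]
eef_rot: [-0.0, 0.998, -0.069, 0.001]
wrist_force: [-2.3, -0.8, 6.6]
width: 30.8
grip_force: 41.0
```

>>> drive_effector(increments=[20,0,0,0.0027,0,0,0,20,0,0,0,0,0,0])

```text
time: 19.48
eef_pos: [557.6, 290.2, 100.1]
eef_rot: [-0.001, 0.998, -0.068, 0.001]
wrist_force: [-3.0, -0.6, 12.1]
width: 30.9
grip_force: 41.5
```

>>> drive_effector(increments=[20,0,0,0.002,0,0,0,20,0,0,0,0,0,0])

```text
time: 19.73
eef_pos: [557.8, 290.3, 100.1]
eef_rot: [-0.001, 0.998, -0.068, 0.001]
wrist_force: [-4.3, -2.2, 17.9]
width: 30.7
grip_force: 41.9
```

Converted, -55 mm is -0.1833, -45 mm is -0.15.

>>> drive_effector(increments=[20,0,0,-0.005,0,0,0,65,0,0,0,0,0,0,65,0,0,0,0,0,0,65,0,0,0,0,0,0,65,0,0,-0.15,0,0,0,65,0,0,-0.1833,0,0,0,85,0,0,0,0,0,0])

```text
time: 20.6
eef_pos: [558.3, 290.5, 204.1]
eef_rot: [-0.002, 0.998, -0.069, 0.003]
wrist_force: [0.5, -0.4, -0.7]
width: 80.9
grip_force: 0.0
```

```bash
python3 go.py 600.3 -19.4 200 -0.137
```

```text
[558.3 290.5 204.1] (array([ 84. , 301.3,   3.4]), array([-0.004, -0.006, -0.   ])) yaw -0.137 w 80.9 20.6
```

Converted, 43 mm is 0.1433, 12 mm is 0.04.

>>> drive_effector(increments=[85,0.04,0.1433,0,0,0,0,85,0.04,0.1433,0,0,0,0,85,0.04,0.1433,0,0,0,0,85,0.04,0.1433,0,0,0,0,85,0.04,0.1433,0,0,0,0,85,0.04,0.1433,0,0,0,0,85,0.04,0.1433,0,0,0,0,85,0,0,0,0,0,0,85,0,0,0,0,0,0])

```text
time: 21.72
eef_pos: [598.9, -19.5, 198.5]
eef_rot: [-0.0, 0.998, -0.069, -0.0]
wrist_force: [-0.2, 1.0, 0.5]
width: 85.0
grip_force: 0.0
```

```bash
python3 go.py 600.3 -19.4 36 -0.137;python3 snap.py w5
```

```text
[598.9 -19.5 198.5] (array([  1.5,  -0.3, 162.5]), array([-0.   ,  0.001, -0.001])) yaw -0.138 w 85.0 21.73
```

View pics/w5.png

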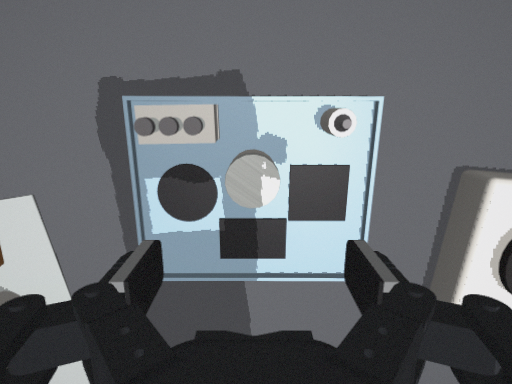

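All three plates are bare: round (188,192), square corners (289,165)-(346,221), oblong (220,218)-(286,258). The jar lid is at (252.5,182), clear of the rack.

Converted, 50 mm is 0.1667, 40 mm is 0.1333.

```bash
python3 - <<'E'
from h import *
import pickle
m=pickle.load(open('pics/w5.pkl','rb'));z=lambda p:onz(m,p,7)
s=np.array([z(p) for p in[(289,165),(349,165),(346.5,221),(288,221)]]);o=np.array([z(p) for p in[(220,218),(286,218),(286,258),(220,258)]])
print('sq',s.mean(0),'ob',o.mean(0),'rd',z((188,192)),'jar',onz(m,(252.5,182),46))
d=s[1]-s[0];print(np.arctan2(-d[0],d[1])+np.pi)
E
```

```text
sq [567.39742631 -85.09470007   7.        ] ob [525.58897466  -9.15615298   7.        ] rd [588.27351486  52.14730291   7.        ] jar [599.36904506 -18.99190739  46.        ]
6.145128682268375
```

>>> drive_effector(increments=[85,0.0043,0,0.1667,0,0,0,85,0,0,0.1667,0,0,0,85,0,0,0.1333,0,0,0,85,0,0,0.0633,0,0,0,85,0,0,0,0,0,0,85,0,0,0,0,0,0])

```text
time: 22.52
eef_pos: [601.3, -19.7, 42.0]
eef_rot: [-0.0, 0.998, -0.068, 0.001]
wrist_force: [-0.4, 0.6, 0.8]
width: 84.9
grip_force: 0.0
```

```bash
python3 go.py 600.3 -19.4 36 -0.137
```

```text
[601.3 -19.7  42. ] (array([-1. , -0.2,  6. ]), array([-0.   , -0.002,  0.   ])) yaw -0.137 w 84.9 22.52
```

Converted, 5 mm is 0.0167, -0.7 mm is -0.0023.

>>> drive_effector(increments=[85,-0.0023,0,0.0167,0,0,0,85,0,0,0,0,0,0,45,0,0,0,0,0,0,45,0,0,0,0,0,0,45,0,0,0,0,0,0,45,0,0,0,0,0,0], force=40)

```text
time: 23.28
eef_pos: [599.9, -19.9, 35.6]
eef_rot: [0.0, 0.998, -0.069, 0.0]
wrist_force: [-1.2, -0.1, 5.5]
width: 50.9
grip_force: 41.8
```

```bash
python3 go.py 600.3 -19.4 36 -0.137
```

```text
[599.9 -19.9  35.6] (array([ 0.3, -0.5, -0.4]), array([-0.   , -0.001, -0.   ])) yaw -0.137 w 50.9 23.27
```

>>> drive_effector(increments=[45,0,0,-0.1,0,0,0,45,0,0,-0.1333,0,0,0,45,0,0,-0.15,0,0,0,45,0,0,-0.15,0,0,0,45,0,0,0,0,0,0])

```text
time: 23.9
eef_pos: [600.7, -19.9, 198.9]
eef_rot: [0.0, 0.998, -0.069, 0.003]
wrist_force: [0.1, 0.4, -1.0]
width: 50.8
grip_force: 42.0
```

```bash
python3 go.py 485 -289 200 -0.137
```

```text
[600.7 -19.9 198.9] (array([-77.9, 282.4,  -1.6]), array([-0.   , -0.005, -0.   ])) yaw -0.137 w 50.8 23.9
```

Converted, 42 mm is 0.14, -22.5 mm is -0.075.

```bash
python3 go.py 405 -289 205 -0.137
```

```text
[600.7 -19.9 198.9] (array([-157.1,  293.3,   -7.1]), array([-0.   , -0.005, -0.   ])) yaw -0.137 w 50.8 23.9
```

>>> drive_effector(increments=[45,-0.075,0.14,0,0,0,0,45,-0.075,0.14,0,0,0,0,45,-0.075,0.14,0,0,0,0,45,-0.075,0.14,0,0,0,0,45,-0.075,0.14,0,0,0,0,45,-0.075,0.14,0,0,0,0,45,0,0,0,0,0,0,45,0,0,0,0,0,0])

```text
time: 24.9
eef_pos: [431.3, -250.8, 194.2]
eef_rot: [-0.0, 0.998, -0.069, -0.0]
wrist_force: [-0.2, 0.8, -0.8]
width: 50.5
grip_force: 42.2
```

```bash
python3 snap.py w6
```

>>> drive_effector(increments=[45,-0.15,0,0,0,0,0,45,0,0,0,0,0,0,45,0,0,0,0,0,0])

```text
time: 25.32
eef_pos: [387.5, -244.4, 195.1]
eef_rot: [0.0, 0.998, -0.068, 0.0]
wrist_force: [0.3, 1.1, -1.8]
width: 50.7
grip_force: 42.3
```

```bash
python3 snap.py w7; python3 - <<'E'
from h import *
import pickle
def ell(n):
    im=cv2.imread(f'pics/{n}.png');g=cv2.cvtColor(im,cv2.COLOR_BGR2GRAY)
    w=cv2.inRange(im,(0,0,0),(75,75,75));w[300:]=0
    c=[x for x in cv2.findContours(w,0,1)[0] if cv2.contourArea(x)>1500]
    for x in c: print(n,cv2.contourArea(x),cv2.boundingRect(x),np.round(cv2.fitEllipse(x)[0],1),np.round(cv2.fitEllipse(x)[1],1))
ell('w6');ell('w7')
a,b=cv2.imread('pics/w6.png'),cv2.imread('pics/w7.png')
cv2.imwrite('pics/w67.png',cv2.resize(np.hstack([a,b]),(800,300)))
E
python3 go.py 485 -289 200 -0.137
```

```text
w6 3415.0 (305, 231, 144, 69) [363.  275.3] [ 62.2 136.4]
w6 9301.0 (235, 61, 109, 111) [289.4 116.1] [106.6 111.1]
w6 19873.0 (0, 46, 228, 254) [129.7 212.4] [146.8 288.7]
w6 2688.5 (456, 24, 56, 113) [484.2  77.2] [ 57.7 106. ]
w6 6359.0 (0, 18, 96, 121) [45.8 71.9] [ 86.1 133.2]
w7 3413.0 (305, 231, 144, 69) [363.  275.3] [ 62.2 136.4]
w7 23167.5 (0, 45, 275, 255) [136.6 196.3] [162.6 253.8]
w7 2600.5 (465, 0, 42, 88) [485.9  41.4] [ 33.7 112.9]
w7 10712.0 (235, 0, 114, 120) [291.8  58. ] [112.6 121.2]
w7 3978.0 (0, 0, 90, 92) [41.2 39.8] [ 73.9 109.4]
[ 387.6 -244.5  195.1] (array([102.6,  30.9,  -4.9]), array([-0.   , -0.   ,  0.001])) yaw -0.136 w 50.8 25.38
```

View pics/w67.png

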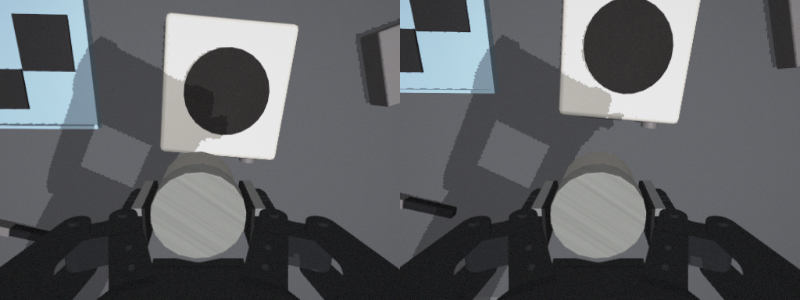

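The jar is held level. The shaker plate is fitted at (289.4,116.1) in w6, and in w7 it sits near the frame's top edge at (291.8,58.0).

```bash
python3 - <<'E'
from h import *
import pickle
L=lambda n:pickle.load(open(f'pics/{n}.pkl','rb'))
k=1/1.5625
q=[(L('w6'),(289.4,116.1)),(L('w7'),(291.8,58.0)),(L('w1'),(717*k,391*k)),(L('w2'),(739*k,287*k))]
for m,p in q: print(onz(m,p,60).round(1))
print(tri(*zip(*q)),tri(*zip(*q[:2])))
E
```

```text
[ 487.  -288.3   60. ]
[ 486.6 -288.4   60. ]
[ 488.3 -287.1   60. ]
[ 486.6 -288.1   60. ]
(array([ 486.81256132, -288.64841046,   58.41594652]), [[0.2, 0.1], [0.0, -0.0], [0.2, 0.5], [-0.4, -0.5]]) (array([ 486.86791151, -288.6252075 ,   57.87332386]), [[0.1, 0.0], [-0.1, 0.0]])
```

Converted, 35 mm is 0.1167, 34.5 mm is 0.115.

```bash
python3 go.py 486.9 -288.3 150 -0.137
```

```text
[ 387.6 -244.5  195.1] (array([104.3,  29.9,  45.1]), array([-0.   , -0.   ,  0.001])) yaw -0.136 w 50.8 25.38
```

>>> drive_effector(increments=[45,0.1167,0.0343,0,0,0,0,45,0.1167,0.0343,0,0,0,0,45,0.115,0.0333,0.0667,0,0,0,45,0,0,0.1,0,0,0,45,0,0,0.1,0,0,0,45,0,0,0.0333,0,0,0,45,0,0,0,0,0,0,45,0,0,0,0,0,0])

```text
time: 26.38
eef_pos: [486.8, -289.7, 106.5]
eef_rot: [0.0, 0.998, -0.068, 0.001]
wrist_force: [0.4, 0.1, -1.1]
width: 50.9
grip_force: 42.3
```

```bash
python3 go.py 486.9 -288.3 91.6 -0.137
```

```text
[ 486.8 -289.7  106.5] (array([-0.1, -1.4, 14.9]), array([ 0.001, -0.002, -0.   ])) yaw -0.137 w 50.9 26.38
```

Converted, 8 mm is 0.0267, 4 mm is 0.0133.

>>> drive_effector(increments=[45,0,-0.0047,0.0267,0,0,0,45,0,0,0.0133,0,0,0,45,0,0,0.0067,0,0,0,45,0,0,0,0,0,0,45,0,0,0,0,0,0])

```text
time: 27.0
eef_pos: [486.4, -288.1, 91.6]
eef_rot: [0.0, 0.998, -0.069, 0.0]
wrist_force: [-3.4, 2.2, 5.1]
width: 50.6
grip_force: 42.5
```

>>> drive_effector(increments=[45,0,0,0.0027,0,0,0,45,0,0,0,0,0,0])

```text
time: 27.25
eef_pos: [486.5, -288.1, 91.6]
eef_rot: [0.0, 0.998, -0.069, 0.0]
wrist_force: [-6.1, 4.8, 13.7]
width: 51.0
grip_force: 43.5
```

>>> drive_effector(increments=[45,0,0,0.002,0,0,0,45,0,0,0,0,0,0])

```text
time: 27.5
eef_pos: [486.6, -288.2, 91.5]
eef_rot: [0.0, 0.998, -0.069, 0.0]
wrist_force: [-9.1, 6.2, 20.0]
width: 50.8
grip_force: 43.9
```

Units first: shifts go in shares of 300 mm and turns go in shares of 2 pi rad. So -60 mm is -0.2, -50 mm is -0.1667.

>>> drive_effector(increments=[45,0,0,-0.0047,0,0,0,85,0,0,0,0,0,0,85,0,0,0,0,0,0,85,0,0,0,0,0,0,85,0,0,-0.1667,0,0,0,85,0,0,-0.2,0,0,0,85,-0.1667,0,-0.0667,0,0,0,85,0,0,0,0,0,0,85,0,0,0,0,0,0])

```text
time: 28.62
eef_pos: [436.9, -281.3, 220.8]
eef_rot: [-0.0, 0.998, -0.069, 0.0]
wrist_force: [-0.1, 1.1, -0.4]
width: 84.7
grip_force: 0.0
```

```bash
python3 snap.py w8;  python3 - <<'E'
from h import *
import pickle
from plant import arm, status, get_image, camera_model, hand_in
im=cv2.imread('pics/w8.png'); t=get_image('top')
cv2.imwrite('pics/w8t.png',np.hstack([cv2.resize(im,(400,300)),cv2.resize(t[100:340,60:460],(400,300))]))
E
python3 go.py 479.2 290.3 205 -0.137
```

```text
[ 437.2 -281.2  220.1] (array([ -36.4, -571.9,   15.6]), array([-0.001,  0.001, -0.   ])) yaw -0.137 w 84.9 28.73
```

View pics/w8t.png

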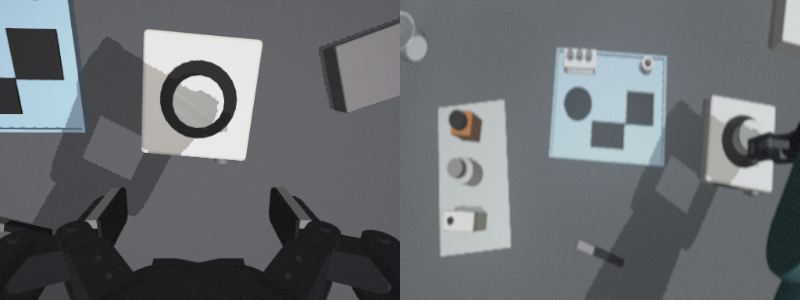

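The jar stands concentric on the shaker plate, and all three others are upright on the mat. Now I'll return them, starting with the round bottle.

Converted, -57.2 mm is -0.1907, -3.6 mm is -0.012.

>>> drive_effector(increments=[65,-0.012,-0.1907,0.0033,0,0,0,65,-0.012,-0.1907,0.0033,0,0,0,65,-0.012,-0.1907,0.0033,0,0,0,65,-0.012,-0.1907,0.0033,0,0,0,65,-0.012,-0.1907,0.0033,0,0,0,65,-0.012,-0.1907,0.0033,0,0,0,65,-0.012,-0.1907,0.0033,0,0,0,65,-0.012,-0.1907,0.0033,0,0,0,65,-0.012,-0.1907,0.0033,0,0,0,65,-0.012,-0.1907,0.0033,0,0,0])

```text
time: 29.98
eef_pos: [479.3, 292.8, 210.0]
eef_rot: [0.0, 0.998, -0.068, -0.001]
wrist_force: [0.2, 0.5, 0.6]
width: 65.2
grip_force: 0.0
```

>>> drive_effector(increments=[65,0,0,0,0,0,0,65,0,0,0,0,0,0])

```text
time: 30.22
eef_pos: [479.4, 290.3, 210.0]
eef_rot: [0.001, 0.998, -0.068, -0.001]
wrist_force: [-1.1, -0.9, -0.4]
width: 64.9
grip_force: 0.0
```

```bash
python3 go.py 479.2 290.3 110 -0.137;python3 snap.py w9
```

```text
[479.4 290.3 210. ] (array([ -0. ,  -0.1, 100. ]), array([0.001, 0.001, 0.001])) yaw -0.136 w 64.9 30.23
```

View pics/w9.png

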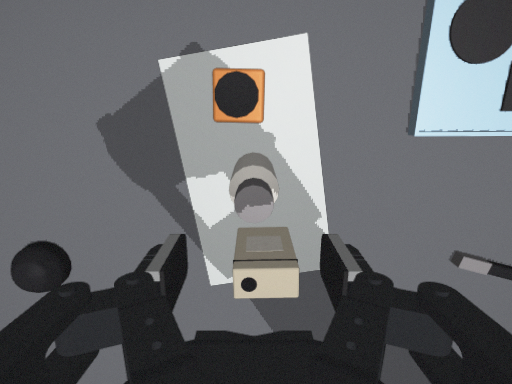

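All three stand in place. The round cap (254,200) is centred as before, so I'll grasp it.

Converted, 45 mm is 0.15, 35 mm is 0.1167.

>>> drive_effector(increments=[65,0,0,0.15,0,0,0,65,0,0,0.1167,0,0,0,65,0,0,0.0633,0,0,0,65,0,0,0,0,0,0,20,0,0,0,0,0,0,20,0,0,0,0,0,0,20,0,0,0,0,0,0,20,0,0,0,0,0,0], force=40)

```text
time: 31.28
eef_pos: [480.0, 290.6, 113.7]
eef_rot: [-0.0, 0.998, -0.068, 0.001]
wrist_force: [-0.6, -1.3, 6.9]
width: 28.6
grip_force: 39.2
```

```bash
python3 go.py 479.2 290.3 110 -0.137
```

```text
[480.  290.6 113.7] (array([-0.8,  0.4,  3.7]), array([-0.001, -0.002, -0.   ])) yaw -0.137 w 28.6 31.27
```

>>> drive_effector(increments=[20,0,0,-0.1,0,0,0,20,0,0,-0.1333,0,0,0,20,0,0,-0.1333,0,0,0,20,0,0,0,0,0,0])

```text
time: 31.78
eef_pos: [480.3, 290.9, 226.1]
eef_rot: [-0.002, 0.998, -0.068, 0.002]
wrist_force: [-0.9, 0.4, -2.1]
width: 28.3
grip_force: 40.0
```

```bash
python3 go.py 588.2 53.0 220 -0.137
```

```text
[480.3 290.9 226.1] (array([139.4, 220.9,   6. ]), array([-0.003, -0.005, -0.   ])) yaw -0.137 w 28.3 31.77
```

Converted, 36.7 mm is 0.1223, 35 mm is 0.1167.

>>> drive_effector(increments=[20,0.0777,0.1223,0,0,0,0,20,0.0777,0.1223,0,0,0,0,20,0.0777,0.1223,0,0,0,0,20,0.0777,0.1223,0,0,0,0,20,0.0777,0.1223,0,0,0,0,20,0.0777,0.1223,0,0,0,0,20,0,0,0.0667,0,0,0,20,0,0,0.1167,0,0,0,20,0,0,0.1,0,0,0,20,0,0,0,0,0,0])

```text
time: 33.02
eef_pos: [586.1, 53.5, 133.9]
eef_rot: [0.0, 0.998, -0.068, -0.003]
wrist_force: [0.5, -0.4, -1.1]
width: 28.4
grip_force: 40.1
```

>>> drive_effector(increments=[20,0,0,0,0,0,0])

```text
time: 33.15
eef_pos: [587.9, 53.4, 137.9]
eef_rot: [-0.0, 0.998, -0.068, 0.0]
wrist_force: [-0.0, -0.4, -1.0]
width: 28.4
grip_force: 40.1
```

```bash
python3 go.py 589 53 117.7 -0.137
```

```text
[587.9  53.4 137.9] (array([ 1.1,  0.3, 20.2]), array([-0.   , -0.001,  0.   ])) yaw -0.137 w 28.4 33.15
```

Converted, 12 mm is 0.04, 6 mm is 0.02.

>>> drive_effector(increments=[20,0.0037,0.001,0.04,0,0,0,20,0,0,0.02,0,0,0,20,0,0,0.0067,0,0,0,20,0,0,0,0,0,0,20,0,0,0,0,0,0])

```text
time: 33.78
eef_pos: [589.1, 52.5, 117.8]
eef_rot: [0.0, 0.998, -0.069, 0.0]
wrist_force: [-2.5, -0.4, 5.3]
width: 28.6
grip_force: 40.7
```

>>> drive_effector(increments=[20,0,0,0.0027,0,0,0,20,0,0,0,0,0,0])

```text
time: 34.02
eef_pos: [589.4, 52.5, 117.8]
eef_rot: [-0.0, 0.998, -0.069, 0.001]
wrist_force: [-2.4, -1.7, 12.4]
width: 29.0
grip_force: 41.5
```

>>> drive_effector(increments=[20,0,0,0.002,0,0,0,20,0,0,0,0,0,0])

```text
time: 34.28
eef_pos: [589.6, 52.5, 117.8]
eef_rot: [-0.0, 0.998, -0.069, 0.001]
wrist_force: [-3.4, -1.6, 15.6]
width: 28.5
grip_force: 41.9
```

Converted, -55 mm is -0.1833, -45 mm is -0.15.

>>> drive_effector(increments=[20,0,0,-0.004,0,0,0,65,0,0,0,0,0,0,65,0,0,0,0,0,0,65,0,0,0,0,0,0,65,0,0,-0.15,0,0,0,65,0,0,-0.1833,0,0,0,65,0,0,0,0,0,0])

```text
time: 35.15
eef_pos: [590.2, 52.7, 221.7]
eef_rot: [-0.0, 0.998, -0.069, 0.003]
wrist_force: [0.9, 1.0, 0.7]
width: 64.6
grip_force: 0.0
```

```bash
python3 go.py 557.8 290.3 205 -0.137
```

```text
[590.2  52.7 221.7] (array([ -64.7, -230.9,   16.5]), array([-0.001, -0.007, -0.   ])) yaw -0.137 w 64.6 35.15
```

Converted, -46.2 mm is -0.154, -13 mm is -0.0433.

>>> drive_effector(increments=[65,-0.0433,-0.154,0.0067,0,0,0,65,-0.0433,-0.154,0.0067,0,0,0,65,-0.0433,-0.154,0.0067,0,0,0,65,-0.0433,-0.154,0.0067,0,0,0,65,-0.0433,-0.154,0.0067,0,0,0,65,0,0,0,0,0,0,65,0,0,0,0,0,0])

```text
time: 36.02
eef_pos: [555.9, 290.1, 206.1]
eef_rot: [0.0, 0.998, -0.068, -0.0]
wrist_force: [0.8, -0.3, 0.0]
width: 65.1
grip_force: 0.0
```

```bash
python3 go.py 557.8 290.3 100 -0.137
```

```text
[555.9 290.1 206.1] (array([  1.9,  -0.6, 106.1]), array([0.001, 0.001, 0.   ])) yaw -0.137 w 65.1 36.02
```

Converted, 45 mm is 0.15, 38 mm is 0.1267.

>>> drive_effector(increments=[65,0.005,-0.0017,0.15,0,0,0,65,0,0,0.1267,0,0,0,65,0,0,0.0733,0,0,0,65,0,0,0,0,0,0,20,0,0,0,0,0,0,20,0,0,0,0,0,0,20,0,0,0,0,0,0,20,0,0,0,0,0,0], force=40)

```text
time: 37.02
eef_pos: [558.3, 291.0, 103.8]
eef_rot: [-0.001, 0.998, -0.068, 0.001]
wrist_force: [1.2, 0.4, 6.5]
width: 30.3
grip_force: 39.6
```

```bash
python3 go.py 557.8 290.3 100 -0.137
```

```text
[558.3 291.  103.8] (array([-0.4,  0.8,  3.8]), array([-0.002, -0.002, -0.   ])) yaw -0.137 w 30.3 37.02
```

>>> drive_effector(increments=[20,0,0,-0.1,0,0,0,20,0,0,-0.1333,0,0,0,20,0,0,-0.1333,0,0,0,20,0,0,0,0,0,0])

```text
time: 37.52
eef_pos: [558.5, 291.1, 216.3]
eef_rot: [-0.001, 0.998, -0.068, 0.003]
wrist_force: [-0.2, 0.3, -1.9]
width: 30.6
grip_force: 40.2
```

```bash
python3 go.py 568.7 -86 210 -0.137
```

```text
[558.5 291.1 216.3] (array([ 61.6, 372.2,   5.4]), array([-0.003, -0.005, -0.   ])) yaw -0.137 w 30.6 37.52
```

The path crosses over the returned round bottle, so I'll lift higher first.

Converted, 46.5 mm is 0.155, -40 mm is -0.1333.

>>> drive_effector(increments=[20,0,0,-0.1333,0,0,0,20,0,0,-0.05,0,0,0,20,0.0257,0.155,0,0,0,0,20,0.0257,0.155,0,0,0,0,20,0.0257,0.155,0,0,0,0,20,0.0257,0.155,0,0,0,0,20,0.0257,0.155,0,0,0,0,20,0.0257,0.155,0,0,0,0,20,0.0257,0.155,0,0,0,0,20,0.0257,0.155,0,0,0,0])

```text
time: 38.78
eef_pos: [567.4, -87.8, 265.9]
eef_rot: [-0.0, 0.998, -0.069, -0.0]
wrist_force: [0.8, 0.6, -2.5]
width: 30.4
grip_force: 40.3
```

>>> drive_effector(increments=[20,0,0,0,0,0,0,20,0,0,0.1333,0,0,0,20,0,0,0.1667,0,0,0,20,0,0,0.15,0,0,0,20,0,0,0,0,0,0,20,0,0,0,0,0,0])

```text
time: 39.52
eef_pos: [568.4, -86.0, 133.7]
eef_rot: [0.0, 0.998, -0.068, 0.001]
wrist_force: [-0.2, -0.3, -0.7]
width: 30.5
grip_force: 40.4
```

```bash
python3 go.py 568.7 -86 107.8 -0.137
```

```text
[568.4 -86.  133.7] (array([ 0.3, -0.1, 25.9]), array([ 0.   , -0.002,  0.   ])) yaw -0.137 w 30.5 39.52
```

Converted, 15 mm is 0.05, 8 mm is 0.0267.

>>> drive_effector(increments=[20,0,0,0.05,0,0,0,20,0,0,0.0267,0,0,0,20,0,0,0.0067,0,0,0,20,0,0,0,0,0,0,20,0,0,0,0,0,0])

```text
time: 40.15
eef_pos: [568.2, -86.3, 107.8]
eef_rot: [-0.0, 0.998, -0.069, 0.001]
wrist_force: [-0.6, 1.0, 5.5]
width: 30.7
grip_force: 41.2
```

>>> drive_effector(increments=[20,0,0,0.0033,0,0,0,20,0,0,0,0,0,0])

```text
time: 40.4
eef_pos: [568.5, -86.3, 107.8]
eef_rot: [-0.0, 0.998, -0.069, 0.001]
wrist_force: [-3.5, 1.9, 14.3]
width: 30.6
grip_force: 42.1
```

>>> drive_effector(increments=[20,0,0,0.0023,0,0,0,20,0,0,0,0,0,0])

```text
time: 40.65
eef_pos: [568.8, -86.3, 107.8]
eef_rot: [0.0, 0.998, -0.069, 0.002]
wrist_force: [-4.5, 3.5, 19.4]
width: 30.3
grip_force: 42.7
```

Converted, -60 mm is -0.2, -45 mm is -0.15.

>>> drive_effector(increments=[20,0,0,-0.005,0,0,0,65,0,0,0,0,0,0,65,0,0,0,0,0,0,65,0,0,0,0,0,0,65,0,0,-0.15,0,0,0,65,0,0,-0.2,0,0,0,85,0,0,0,0,0,0])

```text
time: 41.52
eef_pos: [569.2, -86.6, 216.8]
eef_rot: [0.0, 0.998, -0.069, 0.004]
wrist_force: [1.0, 0.4, -0.7]
width: 81.0
grip_force: 0.0
```

```bash
python3 go.py 399.3 290.6 205 -0.137
```

```text
[569.2 -86.6 216.8] (array([-220. , -350.4,   10.1]), array([ 0.   , -0.007, -0.   ])) yaw -0.137 w 81.0 41.52
```

Converted, -43.8 mm is -0.146, -27.5 mm is -0.0917.

>>> drive_effector(increments=[85,-0.0917,-0.146,0,0,0,0,85,-0.0917,-0.146,0,0,0,0,85,-0.0917,-0.146,0,0,0,0,85,-0.0917,-0.146,0,0,0,0,85,-0.0917,-0.146,0,0,0,0,85,-0.0917,-0.146,0,0,0,0,85,-0.0917,-0.146,0,0,0,0,85,-0.0917,-0.146,0,0,0,0,85,0,0,0,0,0,0,85,0,0,0,0,0,0])

```text
time: 42.78
eef_pos: [397.7, 290.7, 211.1]
eef_rot: [0.0, 0.998, -0.068, -0.0]
wrist_force: [0.2, -0.2, -0.2]
width: 84.8
grip_force: 0.0
```

```bash
python3 go.py 399.3 290.6 75 -0.137
```

```text
[397.7 290.7 211.1] (array([  1.7,  -0.2, 136.1]), array([0.001, 0.   , 0.   ])) yaw -0.137 w 84.8 42.77
```

Converted, 50 mm is 0.1667, 36 mm is 0.12.

>>> drive_effector(increments=[85,0.004,0,0.1667,0,0,0,85,0,0,0.1667,0,0,0,85,0,0,0.12,0,0,0,85,0,0,0,0,0,0,50,0,0,0,0,0,0,50,0,0,0,0,0,0,50,0,0,0,0,0,0,50,0,0,0,0,0,0], force=40)

```text
time: 43.78
eef_pos: [399.9, 290.9, 77.9]
eef_rot: [-0.001, 0.998, -0.069, 0.001]
wrist_force: [-0.2, -2.9, 7.6]
width: 57.6
grip_force: 42.6
```

```bash
python3 go.py 399.3 290.6 75 -0.137
```

```text
[399.9 290.9  77.9] (array([-0.5,  0.4,  2.9]), array([-0.001, -0.003, -0.   ])) yaw -0.137 w 57.6 43.77
```

>>> drive_effector(increments=[50,0,0,-0.1,0,0,0,50,0,0,-0.15,0,0,0,50,0,0,-0.15,0,0,0,50,0,0,0,0,0,0])

```text
time: 44.28
eef_pos: [400.1, 291.4, 200.6]
eef_rot: [-0.002, 0.998, -0.069, 0.003]
wrist_force: [0.1, 0.6, -2.7]
width: 57.7
grip_force: 43.8
```

```bash
python3 go.py 525.7 -9.2 190 -0.137
```

```text
[400.1 291.4 200.6] (array([165.5, 280.7,  10.2]), array([-0.005, -0.005, -0.   ])) yaw -0.137 w 57.7 44.27
```

>>> drive_effector(increments=[50,0.079,0.1337,0,0,0,0,50,0.079,0.1337,0,0,0,0,50,0.079,0.1337,0,0,0,0,50,0.079,0.1337,0,0,0,0,50,0.079,0.1337,0,0,0,0,50,0.079,0.1337,0,0,0,0,50,0.079,0.1337,0,0,0,0,50,0,0,0,0,0,0,50,0,0,0,0,0,0])

```text
time: 45.4
eef_pos: [524.6, -9.9, 195.4]
eef_rot: [-0.0, 0.998, -0.069, -0.0]
wrist_force: [-0.2, 1.4, -1.6]
width: 57.8
grip_force: 43.9
```

```bash
python3 go.py 526.5 -9.3 190 -0.137
```

```text
[524.6  -9.9 195.4] (array([ 1.8, -0.9,  5.4]), array([-0.   ,  0.001, -0.001])) yaw -0.138 w 57.8 45.4
```

>>> drive_effector(increments=[50,0,0,0.1333,0,0,0,50,0,0,0.1333,0,0,0,50,0,0,0.04,0,0,0,50,0,0,0,0,0,0,50,0,0,0,0,0,0])

```text
time: 46.02
eef_pos: [525.6, -9.8, 105.5]
eef_rot: [-0.0, 0.998, -0.068, 0.001]
wrist_force: [0.8, 0.1, -1.2]
width: 57.4
grip_force: 43.8
```

```bash
python3 go.py 526.5 -9.3 81.9 -0.137
```

```text
[525.6  -9.8 105.5] (array([ 0.8, -0.6, 23.6]), array([-0.   , -0.002,  0.   ])) yaw -0.137 w 57.4 46.02
```

Converted, 13 mm is 0.0433, 7 mm is 0.0233.

>>> drive_effector(increments=[50,0.0027,-0.0017,0.0433,0,0,0,50,0,0,0.0233,0,0,0,50,0,0,0.0067,0,0,0,50,0,0,0,0,0,0,50,0,0,0,0,0,0])

```text
time: 46.65
eef_pos: [525.9, -9.8, 81.9]
eef_rot: [0.0, 0.998, -0.069, 0.0]
wrist_force: [-1.6, -0.6, 4.1]
width: 57.5
grip_force: 44.3
```

>>> drive_effector(increments=[50,0,0,0.0033,0,0,0,50,0,0,0,0,0,0])

```text
time: 46.9
eef_pos: [526.1, -9.8, 81.9]
eef_rot: [0.0, 0.998, -0.069, 0.001]
wrist_force: [-4.6, -1.9, 14.5]
width: 57.6
grip_force: 45.6
```

>>> drive_effector(increments=[50,0,0,0.0023,0,0,0,50,0,0,0,0,0,0])

```text
time: 47.15
eef_pos: [526.3, -9.9, 81.8]
eef_rot: [0.0, 0.998, -0.069, 0.001]
wrist_force: [-8.5, -2.5, 21.3]
width: 57.7
grip_force: 46.0
```

Converted, -60 mm is -0.2, -50 mm is -0.1667.

>>> drive_effector(increments=[50,0,0,-0.005,0,0,0,85,0,0,0,0,0,0,85,0,0,0,0,0,0,85,0,0,0,0,0,0,85,0,0,-0.15,0,0,0,85,0,0,-0.2,0,0,0,85,0,0,-0.2,0,0,0,85,0,0,-0.1667,0,0,0,85,0,0,0,0,0,0,85,0,0,0,0,0,0])

```text
time: 48.4
eef_pos: [525.6, -9.6, 295.5]
eef_rot: [-0.0, 0.998, -0.069, -0.0]
wrist_force: [-0.3, -0.0, -0.2]
width: 85.0
grip_force: 0.0
```

```bash
python3 snap.py wA
```

```text
(no output)
```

View pics/wAb.png

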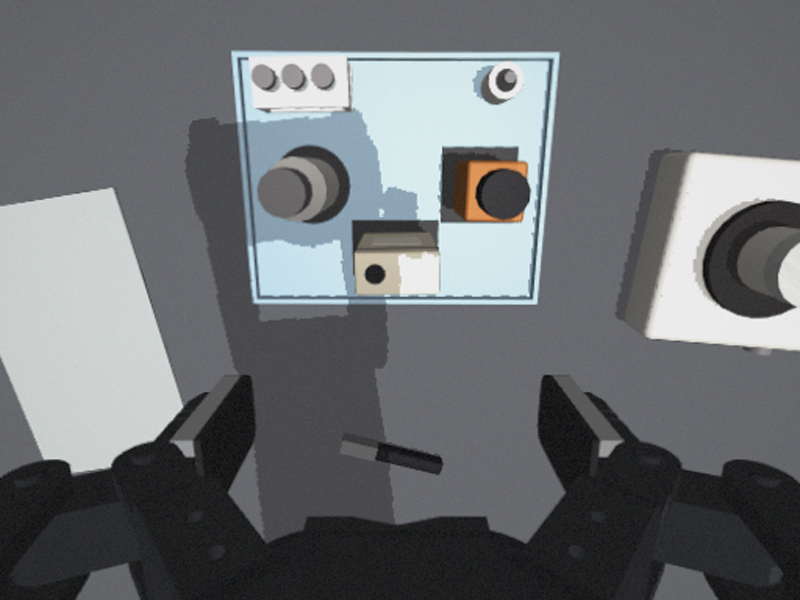

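All three stand upright on their own plates: round cap (284,193), square cap (502,194), pack top about (397,271). Before handing in, I'll check their offsets from the plate centres and look for any lean in their upper parts.

```bash
python3 - <<'E'
from h import *
import pickle
from plant import arm, status, get_image, camera_model, hand_in
m=pickle.load(open('pics/wA.pkl','rb'));k=1/1.5625
P=lambda p:(np.array(p)+.5)*k-.5
r=onz(m,P((284.5,193)),122);s=onz(m,P((502,194)),109)
c=np.mean([onz(m,P(p),102) for p in[(355,293),(438,293),(438,251),(355,251)]],0)
for n,a,b in(('round',r,(588,52.4)),('square',s,(567.6,-85.7)),('pack',c,(525.4,-9.3))): print(n,(a[:2]-b).round(1))
o=status.get_obs();print(o['time'],o['qd'].round(3))
E
```

```text
round [-1.5 -2.5]
square [-0.8  2.7]
pack [-1.1 -0.6]
48.45 [ 0.001  0.005  0.005 -0.001  0.003  0.001]
```

```bash
python3 -c "
from plant import arm, status, get_image, camera_model, hand_in
print(hand_in())"
```

```text
the job is handed in; nothing more can be done
None
```

I handed the job in at about 48.5 s: the jar stands in the middle of the shaker plate, both bottles and the pack are back upright on their own base plates, within about 3 mm of centre in the last wrist picture, and the tube rack was not touched; the hand-in did not report a verdict.

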